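# Hook the filter cover under the lip and snap it shut

### The arm

A 6-joint arm with a two-finger parallel gripper is mounted at the origin on a cart in front of the work surface, level with it; the furniture and walls round the work are solid. World frame = base frame: x ahead of the robot, y to its left, z up, the work surface at z = 0. Lengths are in m, angles in rad, forces in N, time in s.
With the tool pointing down it reaches from about 0.35 to 0.775 m from the base axis. Payload 5.5 kg.
Tool frame: the origin (TCP) lies on the centre line of the jaws, within the pads' length; the fingertips stand 11 mm ahead of it and the grasp point (between the pads) lies 8 mm behind it (env.tip_extent is the distance from the TCP to the fingertips, in m); z points along the fingers, y is the line along which they close (so a half turn about z gives the same grasp; the last joint's range is limited). The gripper opens to 85 mm and grips with 20 to 120 N. Pads are 22 mm wide; open, the fingers measure 114 mm over their backs; the gripper's body (76 mm by 85 mm) begins 54 mm behind the grasp point. The pads swing forward as they close: fully open they stand 13 mm farther back than shut.
Start: joints at [0.967, 0.313, 0.046, 1.304, 0, 1.431], TCP at [0.257, 0.514, 0.242] pointing down, gripper open.
Joint ranges: [-2.76, 2.76], [-0.86, 1.69], [-1.03, 1.26], [-2.2, 2.34], [-1.47, 1.5], [-3.14, 3.14]. Speed limits (rad/s): [2.57, 2.57, 3.14, 3.14, 3.14, 3.14].

### API

Orientations are given as a unit quaternion [w, x, y, z].
In Python, from workcell import env gives the robot as it stands.
- The arm moves only by the shell command python3 -m jog 'ROWS' [FORCE]. ROWS is JSON, a list of rows, each a list of 5 numbers: the gripper's target within -1 to 1 (shut at 1, half-way at 0, fully open at -1), then the shift along the tool's x, y, z in m, then the turn about the tool's z in degrees. In form: [[fingers, tx, ty, tz, turn], ...]. A call has 1 to 5 rows; each row shifts and turns the commanded pose from where the row before left it, along the tool's axes as they then stand; what a row does not reach is not made up. A row lasts 1/12 s, in which the tool goes at most 41.7 mm and 7.16 degrees, less where a joint would pass 70% of its speed; a pose out of reach is approached as far as the arm can. A call is refused whole if a number of a shift passes 0.0417 or a number of a turn 7.16, either way. A call with a gripper value outside its range is refused whole. The fingers move at their own pace and stop on an object; FORCE is the grip in N (left out, the last holds). Time passes only in rows, so rows that do not move let the fingers close. It gives the time, the measured TCP pose, the force, the opening and the grip force at its end, in the units of the state.
- env.get_state(): the state, without advancing time (a new reading comes with each control period).
- env.read_camera(name): name is "side" or "top"; returns a dict with "img" (480x640x3 uint8, red, green, blue), "fov_y" (degrees; the focal length in pixels is half the picture's height over the tangent of half this angle, whatever the lens; pixels are square), "cx", "cy" (the principal point, pixels), "T" (4x4, takes a point from camera to world coordinates). Camera axes: x right, y up, looking along -z (the intrinsics and any distortion apply to the point x, -y, -z); pixel columns grow to the right and rows downward; lengths in m; the calibration is good to about 2 mm. A picture is of the moment at which its call begins. There is no depth.
- env.hand_in(): hands the job in; it is judged then, once.
The state is a dict: "clock": time; "joint_pos": joint angles; "qvel": joint speeds; "tau": joint torques, N m; "tcp_pos": TCP position; "orientation": TCP orientation; "wrist_force": force on the tool from outside, world axes, zero at the start; "ft_torque": the same for the moment, N m; "finger_gap": finger opening in m; "grip_force": force on a finger pad.
Only numpy, scipy, OpenCV 4.12 (cv2) and the standard library are available. Lean on these libraries where they do the work, as an engineer would, in place of code of your own. Each camera call takes 0.05 s, during which the arm holds its last target. There are 200 camera calls.

### The job

Close the filter housing of the spray booth: take the slotted cover plate, hold it tilted and slide one of its 90 mm ends under the tray's fixed lip until you feel it stop, then lower the opposite end and press it down until the sprung latch snaps over it and the cover lies flat in the tray. Do not force it: a firm finger press is all it needs. Leave the jar, the dropper bottle and the mixing cup standing where they are.

Things in the scene. Friction and masses are not known exactly. Their poses are not given: they have to be found in the camera images.
- cover: Loose cover: bare aluminium plate 110 (x) x 90 (y) x 5 mm, about 0.2 kg, dark slots, flat on the right-hand desk at first, between the two booths (230 mm high). Mid-top an upright grip rib, 12 mm thick (x), 50 long (y), from z = 5 to 35 mm. Origin: centre of the plate's underside; z up on the ribbed side. The two 90 mm wide ends (x = -55 and +55) are alike: either may go under the lip.
- housing: Dark steel base plate of the filter housing, x -83..107, y -75..75, 6 mm thick, fixed on the left-hand desk. Origin: centre of the underside, under the nominal middle of the grey tray that is clamped on its slots; z up; lip end of the tray at -x, latch end at +x. The tray's clamped place along x is anywhere within 15 mm either way and is NOT reported: feel (or see) where it is. Its y is exact.
- ledge (a point): A point on the base plate's axis at [0, 0, 36] mm of the base frame: the height of the tray's ledge, on which the cover lies. The tray is open on top, 129 long (x), 110 wide (y). In the tray's own x (tray middle = 0): ledge all round, inner walls at x = -56 (lip end) and 57.5 (39 high), side walls at y = +-47.5 (41 high). It holds pushes of 100 N without slipping.
- lip (a point): A point on the base plate at [-44, 0, 46] mm of the base frame: where the middle of the steel lip's free lower edge is if the tray is clamped at mid-slot (the real lip is up to 15 mm off along x). The lip spans the tray's width and reaches 12 mm inward from the end wall, z = 46 to 50: the slot under it is 10 mm high, 12 deep, so the 5 mm plate goes in fully at a tilt of up to 20 degrees.
- latch (a joint): Black latch, 40 mm wide, centred on the tray's +x end; slides along +x: 0 = closed (spring 1.4 N there, plus 0.45 N per mm), 0.010 m = fully back. In tray x its nose slopes from x = 56, z = 52 mm (base frame) down to x = 51, z = 42.5: an end pressed down the slope pushes it back 3 to 5 mm; it snaps over the flat plate. Takes 5 to 20 N. Bracket to x = 92, z = 52.
- jar: Bystander: small paint jar with a white cap, 35 mm across, 49 mm high, on the left-hand desk in front of the housing. Origin: centre of its underside.
- dropper: Bystander: dark dropper bottle, 26 mm across, 74 mm high, on the left-hand desk behind the housing. Origin: centre of its underside.
- mix_cup: Bystander: small steel mixing cup, 36 mm across, 18 mm high, on the right-hand desk near the cover. Origin: centre of its underside.

How it is judged:
At the end, for the whole second after the job is handed in: The cover rests flat on the tray's ledge (tilt under 0.02 rad, underside at most 1.5 mm above the ledge; it only fits there with one end under the lip), within 20 mm of the base plate's middle along x and 5 mm across, the latch back within 1.5 mm of closed over the other end, everything at rest (angle between cover's own z axis and vertical below 0.02 rad and z of cover in the frame of housing between 0.034 and 0.0375 m and x of cover in the frame of housing between -0.02 and 0.02 m and y of cover in the frame of housing between -0.005 and 0.005 m and value of joint latch below 0.0015 m and linear speed of cover below 0.01 m/s); the robot touches nothing.
It fails at once if the cover is forced against the housing with more than 60 N (contact force between cover and housing above 60 N).
It fails at once if the jar, the dropper bottle or the mixing cup is moved by more than 20 mm or tipped over (distance of any of jar, dropper, mix_cup from where it was at the start of the episode above 0.02 m or angle between any of jar, dropper, mix_cup's own z axis and vertical above 0.5 rad).
It also fails if it takes over 53 s, if anything falls off the work surface, if the arm or the gripper's body presses on something with over 40 N, if the wrist force passes 120 N, or if a joint passes its speed limit or range.

## Working session

There is one attempt and no reset: what is moved stays moved. The work goes in short steps, Python scripts to look and compute and a shell command to move; the robot and the scene stay as the last step left them, time stands still between calls to the robot, and variables do not carry over. Pictures are saved under pics/ and viewed, at most 10 in all, crops included, and the job is handed in when it is done.

```bash
mkdir -p pics; ls; python3 - <<'E'
from workcell import env
import cv2,numpy as np
s=env.get_state(); print(s)
for n in ("side","top"):
    c=env.read_camera(n); cv2.imwrite(f"pics/{n}0.png",c["img"][:,:,::-1]); print(n,{k:v for k,v in c.items() if k!="img"})
E
```

```text
pics
{'clock': 0.0, 'joint_pos': array([ 9.67401868e-01,  3.13996049e-01,  4.49546336e-02,  1.30359724e+00,
       -7.52633832e-06,  1.43121684e+00]), 'qvel': array([-0.00208024,  0.00042586, -0.00048628,  0.00173745,  0.0010276 ,
        0.00161076]), 'tau': array([-1.28072075e-03, -4.80628037e+01,  2.98532331e+01,  1.93224364e-02,
       -2.56565926e-05, -3.24877661e-06]), 'tcp_pos': array([0.25694626, 0.51383516, 0.24140138]), 'orientation': array([-3.30877307e-04,  2.29834262e-01,  9.73229348e-01, -8.59696110e-04]), 'wrist_force': array([ 0.61309771,  1.27787787, -0.63786738]), 'ft_torque': array([-0.01424862,  0.01375914,  0.02093985]), 'grip_force': 0.0, 'finger_gap': 0.08571240410599275}
side {'fov_y': 48.69289468291227, 'cx': 315.19872584409296, 'cy': 237.58523125699375, 'T': array([[-0.98674041,  0.09430542, -0.13209791,  0.31488687],
       [-0.16098412, -0.4649805 ,  0.87056146,  1.18320034],
       [ 0.02067571,  0.88028383,  0.47399672,  0.68857418],
       [ 0.        ,  0.        ,  0.        ,  1.        ]])}
top {'fov_y': 47.72688542290898, 'cx': 328.74452566083943, 'cy': 243.19272310186093, 'T': array([[ 0.00896706,  0.99495664, -0.09990433,  0.33389731],
       [-0.99992862,  0.00813298, -0.00875295,  0.02434394],
       [-0.00789629,  0.09997569,  0.99495855,  1.37575934],
       [ 0.        ,  0.        ,  0.        ,  1.        ]])}
```

View pics/side0.png

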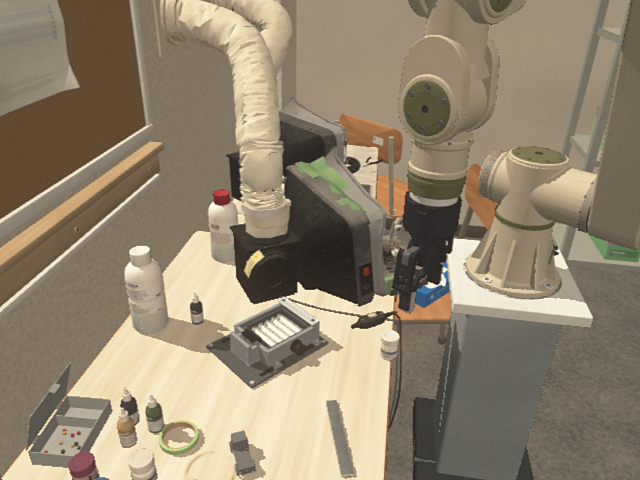

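View pics/top0.png

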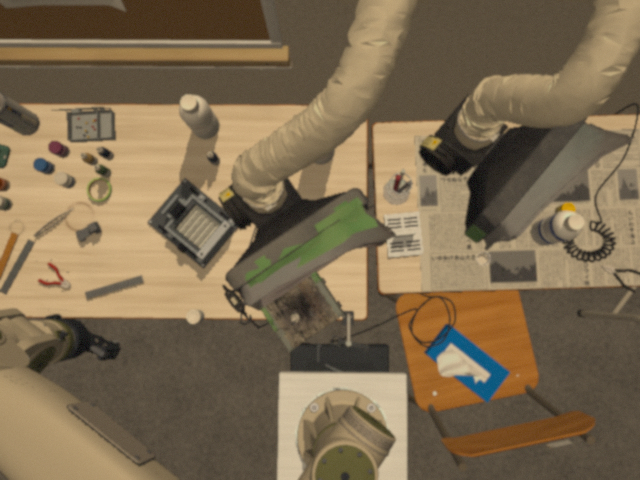

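The top view shows the housing at about (192,224) and a striped plate, probably the cover, at about (403,233). The jar is at (194,317). I'm enlarging both areas.

```bash
cat > h.py <<'E'
import numpy as np,cv2
from workcell import env
def ray(c,u,v):
    f=240/np.tan(np.radians(c["fov_y"]/2))
    d=c["T"][:3,:3]@np.array([(u-c["cx"])/f,-(v-c["cy"])/f,-1]); return c["T"][:3,3],d
def onz(c,u,v,z):
    o,d=ray(c,u,v); return o+d*(z-o[2])/d[2]
def proj(c,p):
    f=240/np.tan(np.radians(c["fov_y"]/2))
    q=c["T"][:3,:3].T@(np.asarray(p)-c["T"][:3,3]); return np.array([c["cx"]+f*q[0]/-q[2],c["cy"]-f*q[1]/-q[2]])
E
python3 - <<'E'
import cv2,numpy as np
a=cv2.imread("pics/top0.png");b=cv2.imread("pics/side0.png")
k=dict(fx=4,fy=4,interpolation=cv2.INTER_CUBIC)
t1=cv2.resize(a[160:300,140:240],None,**k); t2=cv2.resize(a[165:305,378:478],None,**k)
cv2.imwrite("pics/z1.png",np.hstack([t1,t2])); 
cv2.imwrite("pics/z2.png",cv2.resize(b[285:405,195:345],None,fx=5,fy=5,interpolation=cv2.INTER_CUBIC))
E
```

```text
(no output)
```

View pics/z1.png

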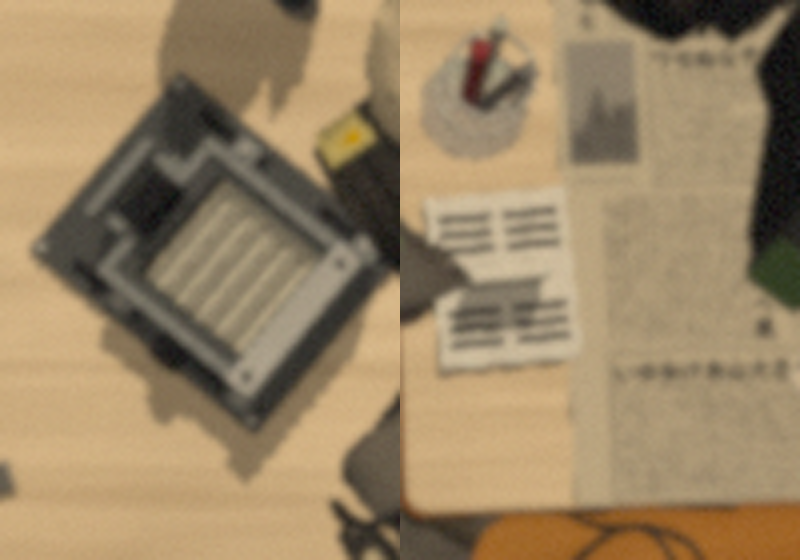

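View pics/z2.png

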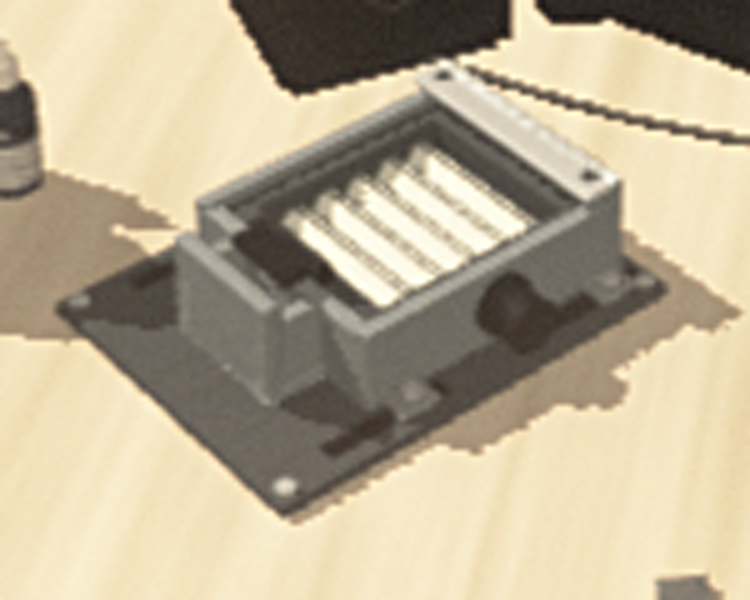

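The left crop shows the housing base corners at zoom (38,248), (178,80) and (255,422). The lip is at the lower right and the latch at the upper left. The right crop shows the cover with corners at zoom (428,200), (562,190), (578,352) and (440,372). Its long side runs along world x, and a booth corner points at it. Next I measure.

```bash
cat > m.py <<'E'
from h import *
c=env.read_camera("top");s=env.read_camera("side"); im=c["img"]
hsv=cv2.cvtColor(im,cv2.COLOR_RGB2HSV)
R=im[195:275,375:435]; H=hsv[195:275,375:435]
m=((H[...,1]<60)&(H[...,2]>60)).astype(np.uint8)*0
# cover: fit edges by corners from zoom, refined
g=cv2.cvtColor(im,cv2.COLOR_RGB2GRAY)
cov=[(385,215),(418.5,212.5),(422.5,253),(388,258)]
W=np.array([onz(c,u,v,.005)[:2] for u,v in cov]);print("cover",W.round(3),"ctr",W.mean(0).round(4))
print("sides",[round(np.linalg.norm(W[i]-W[i-1]),4) for i in range(4)])
d=(W[0]-W[3]+W[1]-W[2]);print("yaw long",np.degrees(np.arctan2(d[1],d[0])), "short",np.degrees(np.arctan2(*(W[0]-W[1]+W[3]-W[2])[::-1])))
b=[(149.5,222),(184.5,180),(203.75,265.5)]
B=np.array([onz(c,u,v,.006)[:2] for u,v in b]);print("base",B.round(4),np.linalg.norm(B[0]-B[1]),np.linalg.norm(B[0]-B[2]))
# lip strip corners in zoom at z=.05
for q in [(345,238),(375,258),(225,378),(258,400),(246,376),(340,262)]: print(q,onz(c,140+q[0]/4,160+q[1]/4,.05).round(4))
print("jar",onz(c,194,317,.049).round(3),"cup?",onz(c,482,258,.018).round(3))
for z in (0.05,.1,.15,.2,.23): 
    p=onz(c,395,236,z); print("booth tip",z,p.round(3),proj(s,p).round())
E
python3 m.py
```

```text
cover [[ 0.545 -0.106]
 [ 0.552 -0.192]
 [ 0.449 -0.201]
 [ 0.435 -0.114]] ctr [ 0.4952 -0.1533]
sides [np.float64(0.1101), np.float64(0.0857), np.float64(0.104), np.float64(0.0883)]
yaw long 4.490466068678821 short 96.77854748103339
base [[0.5221 0.4947]
 [0.6318 0.409 ]
 [0.4121 0.3523]] 0.13922797419303484 0.17993119106996036
(345, 238) [0.5238 0.2898 0.05  ]
(375, 258) [0.5115 0.2709 0.05  ]
(225, 378) [0.4365 0.3611 0.05  ]
(258, 400) [0.4231 0.3404 0.05  ]
(246, 376) [0.4378 0.3482 0.05  ]
(340, 262) [0.5088 0.2924 0.05  ]
jar [0.284 0.362 0.049] cup? [ 0.436 -0.348  0.018]
booth tip 0.05 [ 0.486 -0.127  0.05 ] [326. 215.]
booth tip 0.1 [ 0.48  -0.121  0.1  ] [328. 199.]
booth tip 0.15 [ 0.475 -0.115  0.15 ] [330. 183.]
booth tip 0.2 [ 0.469 -0.11   0.2  ] [333. 166.]
booth tip 0.23 [ 0.465 -0.106  0.23 ] [335. 156.]
```

```bash
python3 - <<'E'
from h import *
a=cv2.imread("pics/top0.png");b=cv2.imread("pics/side0.png")
k=dict(interpolation=cv2.INTER_CUBIC)
t=cv2.resize(a[140:320,215:435],(440,360),**k); u=cv2.resize(b[90:310,225:405],(360,440),**k)
o=np.zeros((440,800,3),np.uint8); o[:360,:440]=t;o[:,440:]=u; cv2.imwrite("pics/z3.png",o)
c=env.read_camera("top");s=env.read_camera("side")
S=np.array([onz(s,195+x/5,285+y/5,.006)[:2] for x,y in [(58,306),(288,520),(665,290)]]);print(S.round(4),np.linalg.norm(S[0]-S[1]),np.linalg.norm(S[2]-S[1]))
for n,uv,v in (("left",(230,283),s),):
  for z in (.0,.1,.2,.23): p=onz(c,*uv,z); print(z,p.round(3),proj(s,p).round())
for x,y in [(430,70),(615,190),(445,100),(585,210)]: print("lip side",onz(s,195+x/5,285+y/5,.05).round(4))
E
```

```text
[[0.6412 0.4137]
 [0.5228 0.509 ]
 [0.4091 0.36  ]] 0.15204031635437276 0.18736108317606964
0.0 [0.369 0.286 0.   ] [352. 325.]
0.1 [0.366 0.267 0.1  ] [357. 280.]
0.2 [0.364 0.248 0.2  ] [362. 233.]
0.23 [0.363 0.242 0.23 ] [363. 218.]
lip side [0.5193 0.2912 0.05  ]
lip side [0.4307 0.357  0.05  ]
lip side [0.5087 0.3109 0.05  ]
lip side [0.4402 0.3716 0.05  ]
```

View pics/z3.png

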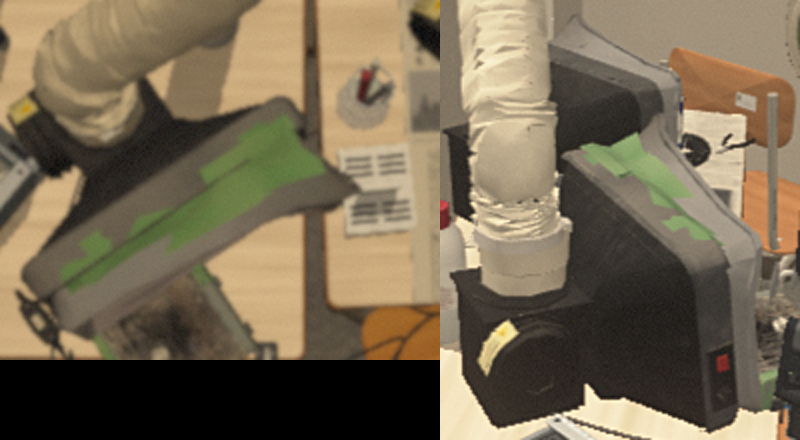

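```bash
python3 - <<'E'
from h import *
c=env.read_camera("top");s=env.read_camera("side")
for q,r in (((340,262),(445,75)),((246,376),(590,177))):
    print(onz(c,140+q[0]/4,160+q[1]/4,.05).round(4),onz(s,195+r[0]/5,285+r[1]/5,.05).round(4))
st=env.get_state(); p=st["tcp_pos"]; p=p-[0,0,.011]; print("tip",proj(c,p),proj(s,p))
# desk right end edges etc
b=cv2.imread("pics/side0.png");a=cv2.imread("pics/top0.png")
u,v=proj(s,p).astype(int); w,x=proj(c,p).astype(int)
o=np.hstack([cv2.resize(a[x-50:x+50,w-50:w+50],(400,400)),cv2.resize(b[v-50:v+50,u-50:u+50],(400,400))]); cv2.drawMarker(o,(200,200),(0,0,255),0,20);cv2.drawMarker(o,(600,200),(0,0,255),0,20)
cv2.imwrite("pics/z4.png",o)
E
```

```text
[0.5088 0.2924 0.05  ] [0.5124 0.2936 0.05  ]
[0.4378 0.3482 0.05  ] [0.4417 0.3506 0.05  ]
tip [ 98.68091551 332.40789904] [419.13655435 302.59831758]
```

View pics/z4.png

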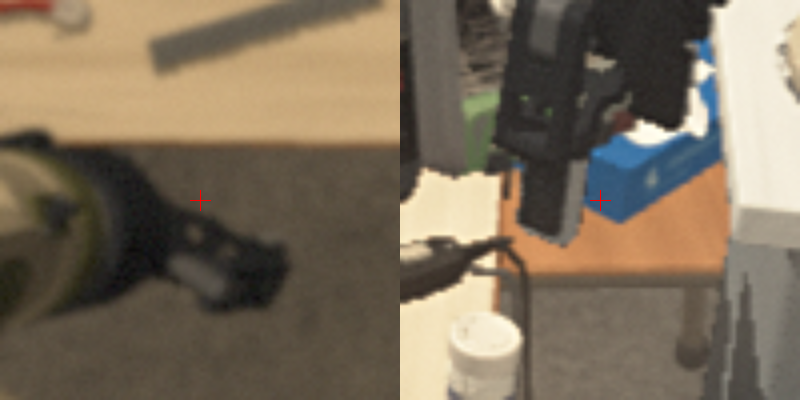

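The crop puts the fingertips near their projected spots. The lip screws agree across the two views within 4 mm, giving a housing yaw of about 51.5° with the screws' midpoint near (0.475, 0.321). The cover is at about (0.495, -0.153) with a yaw of about 5.5°. First I raise the arm and turn the tool.

```bash
python3 -m jog '[[-1,0,0,-0.015,-6.4],[-1,0,0,-0.015,-6.4],[-1,0,0,-0.015,-6.4],[-1,0,0,-0.015,-6.4],[-1,0,0,-0.01,-6.5]]'
```

```text
clock: 0.82
tcp_pos: [0.2574, 0.5145, 0.3139]
orientation: [0.001, -0.051, 0.999, 0.001]
wrist_force: [0.2, -0.6, -0.1]
finger_gap: 0.0852
grip_force: 0.0
```

```bash
python3 -m jog '[[-1,-0.015,-0.038,0,0],[-1,-0.015,-0.038,0,0],[-1,-0.015,-0.038,0,0],[-1,-0.012,-0.038,0,0],[-1,-0.01,-0.038,0,0]]'; python3 -m jog '[[-1,0.003,-0.041,0,0],[-1,0.003,-0.041,0,0],[-1,0.002,-0.041,0,0],[-1,0,-0.041,0,0],[-1,0,-0.041,0,0]]'
```

```text
clock: 1.23
tcp_pos: [0.3428, 0.3301, 0.3123]
orientation: [0.0, -0.048, 0.999, 0.0]
wrist_force: [1.2, -0.5, 1.0]
finger_gap: 0.0856
grip_force: 0.0
clock: 1.65
tcp_pos: [0.3535, 0.1251, 0.3126]
orientation: [0.001, -0.049, 0.999, 0.0]
wrist_force: [0.6, 0.2, 1.0]
finger_gap: 0.0852
grip_force: 0.0
```

```bash
python3 -m jog '[[-1,0,-0.041,0,0],[-1,0,-0.041,0,0],[-1,0,-0.041,0,0],[-1,0,-0.041,0,0],[-1,0,-0.041,0,0]]'; python3 -m jog '[[-1,0,-0.041,0,0],[-1,0,-0.041,0,0],[-1,0,-0.025,0,0],[-1,0,0,0,0]]'
```

```text
clock: 2.07
tcp_pos: [0.3734, -0.0793, 0.3127]
orientation: [0.001, -0.048, 0.999, -0.0]
wrist_force: [0.8, 0.4, -0.2]
finger_gap: 0.0859
grip_force: 0.0
clock: 2.4
tcp_pos: [0.3846, -0.1883, 0.3118]
orientation: [0.0, -0.045, 0.999, -0.001]
wrist_force: [0.9, -0.6, 0.1]
finger_gap: 0.0853
grip_force: 0.0
```

```bash
python3 - <<'E'
from h import *
c=env.read_camera("top"); a=cv2.imread("pics/top0.png")
sub=a[205:265,378:430].astype(int); d=sub[...,2]-sub[...,0]
m=((d<32)).astype(np.uint8); m=cv2.morphologyEx(m,cv2.MORPH_OPEN,np.ones((3,3)))
n,l,st,ce=cv2.connectedComponentsWithStats(m); i=l[20,25]; print(st,i)
cs,_=cv2.findContours((l==i).astype(np.uint8),0,1); (x,y),wh,an=cv2.minAreaRect(np.vstack(cs)); print(x+378,y+205,wh,an)
print("cover ctr",onz(c,x+378,y+205,.005).round(4))
print("rib",onz(c,404,237.5,.035).round(4), onz(c,404,235.5,.035).round(4))
np.set_printoptions(linewidth=250); print(sub.sum(2)[20:42,8:45]//10)
E
```

```text
[[   0    0   52   60 2669]
 [   0   18   34   25  451]] 0
403.5 234.5 (59.0, 51.0) 90.0
cover ctr [ 0.4953 -0.1533  0.005 ]
rib [ 0.4843 -0.1506  0.035 ] [ 0.4893 -0.1507  0.035 ]
[[44 43 44 45 47 47 47 48 47 48 46 44 44 43 46 49 53 53 50 46 44 42 39 38 37 37 37 37 37 37 38 42 49 52 50 48 47]
 [32 34 39 43 44 45 45 44 44 43 42 39 37 38 39 45 51 51 48 42 37 37 37 38 39 40 40 41 41 43 43 45 51 52 50 49 47]
 [23 25 30 33 34 35 36 38 38 37 36 38 37 39 41 46 51 52 50 45 43 44 45 46 49 50 50 51 51 51 51 52 52 54 51 49 47]
 [20 22 23 24 28 35 39 42 43 43 43 44 46 47 49 51 54 54 53 51 51 51 52 52 53 54 54 54 56 54 54 54 54 54 53 50 48]
 [20 22 22 24 29 37 44 49 50 50 51 51 52 53 53 53 54 54 54 55 53 54 53 52 53 53 54 54 55 55 55 54 54 55 53 50 48]
 [20 22 22 25 28 33 42 49 52 53 54 53 53 53 53 53 54 55 55 54 54 54 53 53 53 54 55 55 54 54 54 54 54 55 54 51 48]
 [22 22 22 24 25 27 33 42 47 52 53 53 53 53 53 54 54 54 56 56 55 55 54 54 54 54 55 55 54 54 55 55 55 55 54 51 48]
 [23 22 23 22 22 22 23 32 41 48 53 54 54 54 54 54 55 54 55 55 55 55 54 54 53 53 54 54 53 53 53 54 54 55 54 51 48]
 [23 22
[... 889 characters left out ...]
39 44 51 52 50]
 [32 45 52 53 53 50 42 35 33 32 31 31 30 30 29 30 30 34 35 34 29 26 25 25 24 27 31 33 35 36 36 36 40 46 51 52 50]
 [36 48 53 52 47 42 35 29 26 26 25 25 23 24 24 25 27 31 35 34 30 27 27 27 28 32 38 40 41 42 43 43 46 49 52 52 50]
 [41 49 52 48 41 34 28 25 25 25 25 26 26 26 26 27 29 33 34 34 32 31 31 32 33 39 44 46 45 45 44 45 45 47 51 52 50]
 [46 50 53 50 43 36 30 28 28 30 31 32 31 31 31 31 32 33 36 35 32 31 30 30 33 37 42 42 40 39 39 37 38 41 49 51 50]
 [49 53 54 52 47 40 33 31 30 30 30 30 29 30 29 29 30 33 34 34 31 27 25 26 28 33 35 36 36 36 37 38 40 43 49 51 51]
 [51 52 53 52 46 37 30 28 26 25 26 26 26 26 24 27 29 32 35 36 35 32 31 30 33 37 40 41 41 41 43 46 47 48 50 53 52]]
```

```bash
python3 -m jog '[[-1,-0.038,0.005,0,0],[-1,-0.038,0.005,0,0],[-1,-0.038,0.005,0,0],[-1,0,0,0.03,0],[-1,0,0,0.03,0]]'; python3 -m jog '[[-1,0,0,0.035,0],[-1,0,0,0.035,0],[-1,0,0,0.03,0],[-1,0,0,0.02,0],[-1,0,0,0,0]]'
```

```text
clock: 2.87
tcp_pos: [0.4995, -0.1566, 0.2532]
orientation: [0.002, -0.05, 0.999, -0.001]
wrist_force: [0.6, 0.4, -0.3]
finger_gap: 0.0853
grip_force: 0.0
clock: 3.28
tcp_pos: [0.4928, -0.1547, 0.1281]
orientation: [-0.004, -0.049, 0.999, 0.002]
wrist_force: [-0.2, 0.9, 0.2]
finger_gap: 0.0855
grip_force: 0.0
```

```bash
python3 -m jog '[[-1,-0.001,-0.006,0.02,0],[-1,0,0,0.02,0],[-1,0,0,0.02,0],[-1,0,0,0.01,0],[-1,0,0,0,0]]'; python3 - <<'E'
from h import *
for n in("top","side"): 
    c=env.read_camera(n); cv2.imwrite(f"pics/{n}1.png",c["img"][:,:,::-1])
a=cv2.imread("pics/top1.png")[150:300,330:480]
cv2.imwrite("pics/z5.png",cv2.resize(a,None,fx=4,fy=4,interpolation=2))
E
```

```text
clock: 3.7
tcp_pos: [0.4968, -0.1625, 0.0615]
orientation: [-0.001, -0.049, 0.999, 0.001]
wrist_force: [-0.4, 0.5, 1.0]
finger_gap: 0.0853
grip_force: 0.0
```

View pics/z5.png

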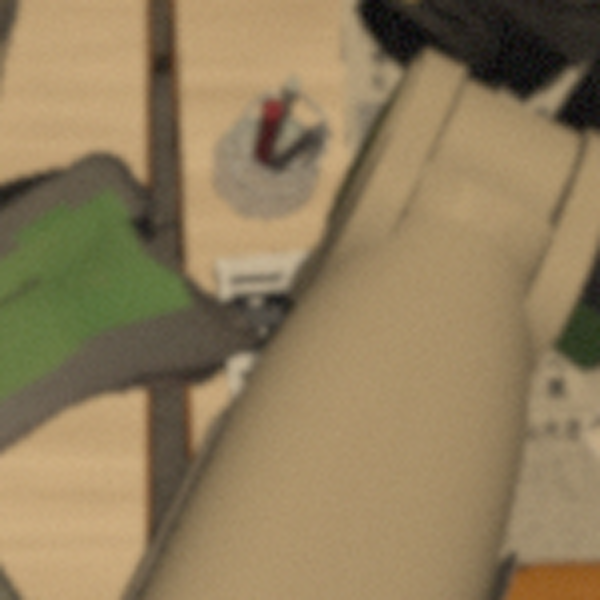

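The arm hides most of the cover, but a finger shows at the cover's left edge, around (265,315) in the crop, as expected. I continue down and close.

```bash
python3 -m jog '[[-1,0,0,0.014,0],[-1,0,0,0.014,0],[-1,0,0,0.008,0],[-1,0,0,0.002,0],[-1,0,0,0,0]]'; python3 -m jog '[[0.6,0,0,0,0],[0.6,0,0,0,0],[0.6,0,0,0,0],[0.6,0,0,0,0],[0.6,0,0,0,0]]' 20
```

```text
clock: 4.22
tcp_pos: [0.4978, -0.1637, 0.0247]
orientation: [0.0, -0.048, 0.999, 0.0]
wrist_force: [0.4, -0.5, 0.6]
finger_gap: 0.0852
grip_force: 0.0
clock: 4.63
tcp_pos: [0.4981, -0.1635, 0.0252]
orientation: [0.001, -0.048, 0.999, 0.0]
wrist_force: [-0.2, 3.4, 6.2]
finger_gap: 0.0496
grip_force: 21.0
```

```bash
python3 -m jog '[[0.6,0,0,-0.01,0],[0.6,0,-0.005,-0.02,0],[0.6,0,-0.01,-0.025,0],[0.6,0,-0.01,-0.025,0],[0.6,0,0,0,0]]'; python3 -m jog '[[0.6,0,0,-0.03,0],[0.6,0,0,-0.035,0],[0.6,0,0,-0.035,0],[0.6,0,0,-0.035,0],[0.6,0,0,-0.035,0]]';python3 -m jog '[[0.6,0,0,-0.035,0],[0.6,0,0,-0.005,0],[0.6,0.02,0,0,0],[0.6,0.035,0,0,0],[0.6,0.035,0,0,0]]'
```

```text
clock: 5.05
tcp_pos: [0.5034, -0.192, 0.1098]
orientation: [0.004, -0.048, 0.999, -0.003]
wrist_force: [0.2, -0.1, -1.1]
finger_gap: 0.0496
grip_force: 22.1
clock: 5.47
tcp_pos: [0.4994, -0.1884, 0.2757]
orientation: [-0.0, -0.048, 0.999, 0.0]
wrist_force: [1.4, -0.4, -1.7]
finger_gap: 0.0494
grip_force: 22.2
clock: 5.88
tcp_pos: [0.4097, -0.1971, 0.3132]
orientation: [-0.001, -0.049, 0.999, 0.0]
wrist_force: [-0.4, -0.2, -0.5]
finger_gap: 0.0496
grip_force: 22.2
```

```bash
python3 -m jog '[[0.6,0.015,0.038,0,0],[0.6,0.01,0.04,0,0],[0.6,0,0.041,0,0],[0.6,-0.002,0.041,0,0],[0.6,-0.003,0.041,0,0]]'; python3 -m jog '[[0.6,-0.004,0.041,0,0],[0.6,-0.004,0.041,0,0],[0.6,-0.004,0.041,0,0],[0.6,-0.004,0.041,0,0],[0.6,-0.004,0.041,0,0]]';python3 -m jog '[[0.6,-0.004,0.041,0,0],[0.6,-0.004,0.041,0,0],[0.6,-0.004,0.03,0,-6.5],[0.6,0,0,0,-6.6],[0.6,0,0,0,-6.6]]'
```

```text
clock: 6.3
tcp_pos: [0.3698, 0.0021, 0.3138]
orientation: [-0.0, -0.047, 0.999, -0.0]
wrist_force: [1.9, 0.1, -1.7]
finger_gap: 0.0497
grip_force: 22.3
clock: 6.72
tcp_pos: [0.3704, 0.2087, 0.3138]
orientation: [-0.0, -0.048, 0.999, -0.0]
wrist_force: [2.0, -1.0, -2.1]
finger_gap: 0.05
grip_force: 22.3
clock: 7.13
tcp_pos: [0.3718, 0.3211, 0.3128]
orientation: [-0.001, -0.223, 0.975, -0.001]
wrist_force: [0.2, -0.8, -1.6]
finger_gap: 0.0494
grip_force: 22.4
```

```bash
python3 -m jog '[[0.6,0,0,0,-6.6],[0.6,0,0,0,-6.6],[0.6,0,0,0,-6.6],[0.6,0,0,0,-6.5],[0.6,0,0,0,0]]'
```

```text
clock: 7.55
tcp_pos: [0.3722, 0.3192, 0.3134]
orientation: [-0.001, -0.436, 0.9, -0.0]
wrist_force: [-0.2, 0.5, -1.8]
finger_gap: 0.0491
grip_force: 22.4
```

```bash
python3 -m jog '[[0.6,-0.033,-0.0195,0,0],[0.6,-0.033,-0.0195,0,0],[0.6,-0.033,-0.0195,0,0],[0.6,-0.033,-0.0195,0,0],[0.6,0,0,0.02,0]]'; python3 -m jog '[[0.6,0,0,0.035,0],[0.6,0,0,0.035,0],[0.6,0,0,0.035,0],[0.6,0,0,0.025,0],[0.6,0,0,0,0]]'; python3 - <<'E'
from h import *
for n in("top","side"): 
    c=env.read_camera(n); cv2.imwrite(f"pics/{n}2.png",c["img"][:,:,::-1])
b=cv2.imread("pics/side2.png")[255:405,195:355]
cv2.imwrite("pics/z6.png",cv2.resize(b,None,fx=4,fy=4,interpolation=2)[:600])
E
```

```text
clock: 7.97
tcp_pos: [0.5257, 0.3777, 0.2945]
orientation: [0.005, -0.432, 0.902, -0.0]
wrist_force: [1.5, 0.1, -2.5]
finger_gap: 0.0496
grip_force: 22.4
clock: 8.38
tcp_pos: [0.5119, 0.372, 0.1568]
orientation: [-0.006, -0.433, 0.901, -0.0]
wrist_force: [-1.1, -1.0, -3.4]
finger_gap: 0.0492
grip_force: 22.4
```

View pics/z6.png

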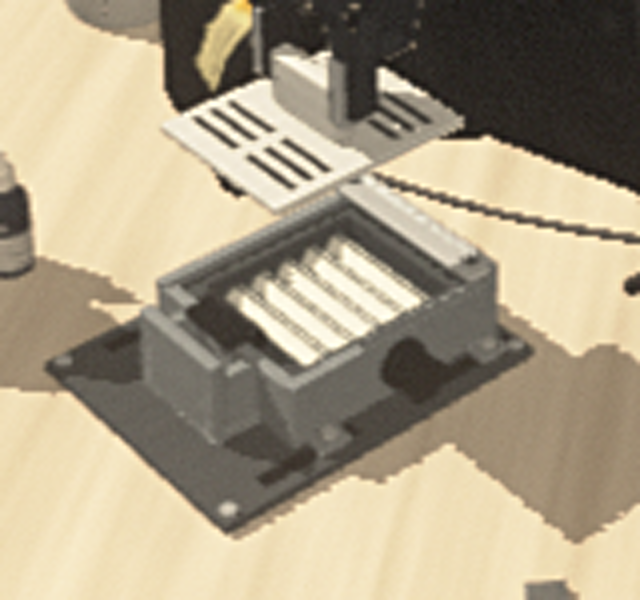

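The cover hangs level over the tray, with corners at zoom (163,128), (277,210) and (464,122). The lip strip runs from (350,185) to (490,265).

```bash
python3 - <<'E'
from h import *
s=env.read_camera("side"); st=env.get_state(); t=st["tcp_pos"]; print(t.round(4))
f=lambda x,y,z: onz(s,195+x/4,255+y/4,z)
z=t[2]-.0252+.005
C=[f(163,128,z),f(277,210,z),f(464,122,z)]; print("corners",np.round(C,4)); print("sides",np.linalg.norm(C[0]-C[1]),np.linalg.norm(C[1]-C[2]))
ctr=(C[0]+C[2])/2; print("cover ctr side",ctr.round(4),"bias(side-tcp)",(ctr-t)[:2].round(4)); bias=(ctr-t)[:2]
v=C[1]-C[0]; print("yaw y",np.degrees(np.arctan2(v[1],v[0]))); v=C[1]-C[2]; print("yaw x",np.degrees(np.arctan2(v[1],v[0])))
g=lambda x,y,z: onz(s,195+x/5,285+y/5,z)
lip=(g(445,75,.05)+g(590,177,.05))/2
th=np.radians(51.6);hx=np.array([np.cos(th),np.sin(th)]);hy=np.array([-hx[1],hx[0]])
base=np.array([g(58,306,.006),g(288,520,.006),g(665,290,.006)])
o=(base[0]+base[2])[:2]/2-.012*hx
for n,p in (("lipscrews",lip[:2]),("base o",o),("latchend edge mid",(base[0]+base[1])[:2]/2)):
    d=p-bias-t[:2]; print(n,"rel to TCP in hx,hy mm",(d@hx*1e3).round(1),(d@hy*1e3).round(1))
# lip inner & outer edges, latch bracket end
for n,q in (("lip outer R",(620,183)),("lip outer L",(455,60)),("lip inner L",(422,85)),("lip inner R",(583,203))):
    d=g(*q,.05)[:2]-bias-t[:2]; print(n,(d@hx*1e3).round(1),(d@hy*1e3).round(1))
for n,q in (("bracket outer near",(277,310)),("bracket outer far",(180,240))):
    d=g(*q,.052)[:2]-bias-t[:2]; print(n,(d@hx*1e3).round(1),(d@hy*1e3).round(1))
E
```

```text
[0.5162 0.3745 0.1654]
corners [[0.5784 0.4027 0.1452]
 [0.5117 0.4546 0.1452]
 [0.4438 0.3713 0.1452]]
sides 0.08450829023252378 0.10745568909944071
cover ctr side [0.5111 0.387  0.1452] bias(side-tcp) [-0.0051  0.0125]
yaw y 142.07011695098024
yaw x 50.82012357273203
lipscrews rel to TCP in hx,hy mm -72.0 -13.7
base o rel to TCP in hx,hy mm -3.4 -11.1
latchend edge mid rel to TCP in hx,hy mm 102.3 -9.4
lip outer R -77.9 42.3
lip outer L -82.5 -64.8
lip inner L -60.7 -59.7
lip inner R -58.5 42.2
bracket outer near 69.9 18.0
bracket outer far 73.6 -38.6
```

```bash
cat > cov.py <<'E'
from h import *
def corners(s,show=True):
    im=s["img"].astype(int); x0,y0,x1,y1=215,240,345,335
    sub=im[y0:y1,x0:x1]; m=((sub[...,0]-sub[...,2]<28)&(sub.sum(2)>330)).astype(np.uint8)
    n,l,stt,ce=cv2.connectedComponentsWithStats(m)
    k=[i for i in range(1,n) if stt[i,4]>80]; print([(i,stt[i].tolist()) for i in k])
    return sub,m,l,stt,(x0,y0)
E
python3 - <<'E'
from cov import *
a=env.get_state()["tcp_pos"]; s=env.read_camera("side"); b=env.get_state()["tcp_pos"]; print(a,b)
cv2.imwrite("pics/side3.png",s["img"][:,:,::-1])
sub,m,l,stt,o=corners(s); 
i=1+np.argmax(stt[1:,4]); cs,_=cv2.findContours((l==i).astype(np.uint8),0,1); p=np.vstack(cs)[:,0]+o
for n,k in (("left",p[:,0].argmin()),("right",p[:,0].argmax()),("bottom",p[:,1].argmax()),("top",p[:,1].argmin())): print(n,p[k])
# diff-based comparison to z6 picture
q=cv2.imread("pics/side2.png"); g=lambda u:cv2.cvtColor(u,cv2.COLOR_BGR2GRAY).astype(np.float32)[265:312,232:312]
print(cv2.phaseCorrelate(g(q),g(cv2.imread("pics/side3.png"))))
E
```

```text
[0.51616106 0.37448692 0.16540968] [0.51690755 0.37490667 0.16656182]
[(13, [59, 26, 33, 27, 271]), (19, [19, 34, 51, 32, 322]), (51, [14, 58, 89, 37, 433])]
left [229 334]
right [317 322]
bottom [229 334]
top [284 298]
((-0.843386966201038, -0.859492679565065), 0.7716720218459765)
```

```bash
python3 - <<'E'
from h import *
a=env.get_state()["tcp_pos"]; c=env.read_camera("top"); cv2.imwrite("pics/top3.png",c["img"][:,:,::-1]); s=env.read_camera("side"); print(a,proj(c,a),proj(s,a),proj(c,a-[0,0,.0252]))
b=cv2.imread("pics/top3.png")[150:290,120:260]; sd=s["img"][:,:,::-1][225:365,205:345]
o=np.hstack([cv2.resize(x,(400,400),interpolation=2) for x in (b,sd)])
cv2.imwrite("pics/z7.png",o)
E
```

```text
[0.51690755 0.37490667 0.16656182] [178.38759997 214.81462751] [271.79649958 272.64148006] [181.49105407 216.4779406 ]
```

View pics/z7.png

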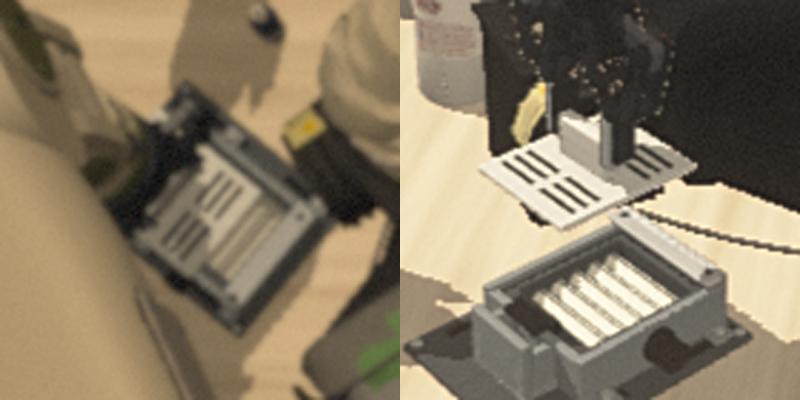

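```bash
python3 - <<'E'
from h import *
c=env.read_camera("top");s=env.read_camera("side");t=env.get_state()["tcp_pos"]; print(t)
o1,d1=ray(c,120+205/2.857,150+262/2.857); o2,d2=ray(s,205+297/2.857,225+163/2.857)
A=np.array([d1,-d2]).T; k=np.linalg.lstsq(A,o2-o1,rcond=None)[0]; p=o1+k[0]*d1;q=o2+k[1]*d2; print("corner C",p.round(4),q.round(4))
th=np.radians(51.6);hx=np.array([np.cos(th),np.sin(th)]);hy=np.array([-hx[1],hx[0]])
print("expected",t[:2]-.055*hx+.045*hy)
for z in (.13,.14,.146):
  a=onz(c,120+268/2.857,150+188/2.857,z)[:2];b=onz(c,120+205/2.857,150+262/2.857,z)[:2];m=(a+b)/2-t[:2]; print(z,"len",np.linalg.norm(a-b),"lip end mid rel",m@hx,m@hy)
# lip screws in this top view
for z in (.05,): 
  for q in ((232,299),(300,213)): print(onz(c,120+q[0]/2.857,150+q[1]/2.857,z))
E
```

```text
[0.51678839 0.37490254 0.16652417]
corner C [0.459  0.3499 0.1387] [0.4514 0.3493 0.1377]
expected [0.44735905 0.35975105]
0.13 len 0.07833772638493444 lip end mid rel -0.053536307515154466 -0.008642023892269046
0.14 len 0.07770889123299396 lip end mid rel -0.05622379734927159 -0.009170024208471024
0.146 len 0.07733159014182964 lip end mid rel -0.05783629124974192 -0.009486824398192175
[0.43617162 0.34891993 0.05      ]
[0.51116148 0.29248419 0.05      ]
```

The side-view sizes now agree with the TCP: the hand is on the tray's axis within about 2 mm, and the tray sits about 12 mm toward -x. To tilt the cover I will rest its latch end on the latch bracket and let it pivot in the grip.

```bash
python3 -m jog '[[0.6,-0.005,0,0.02,0],[0.6,0,0,0.025,0],[0.6,0,0,0.02,0],[0.6,0,0,0.01,0],[0.6,0,0,0,0]]'; python3 -m jog '[[0.6,0,0,0,0],[0.6,0,0,0.002,0],[0.6,0,0,0,0]]'
```

```text
clock: 9.2
tcp_pos: [0.5175, 0.3774, 0.0873]
orientation: [-0.002, -0.435, 0.901, -0.0]
wrist_force: [0.0, -1.0, -1.7]
finger_gap: 0.0489
grip_force: 22.4
clock: 9.45
tcp_pos: [0.5199, 0.3788, 0.0889]
orientation: [0.001, -0.435, 0.901, 0.0]
wrist_force: [-0.1, -0.0, -2.3]
finger_gap: 0.0496
grip_force: 22.4
```

```bash
python3 -m jog '[[0.6,0,0,0.004,0],[0.6,0,0,0.003,0],[0.6,0,0,0.002,0],[0.6,0,0,0.002,0],[0.6,0,0,0,0]]'; python3 -m jog '[[0.6,0,0,0.002,0],[0.6,0,0,0.002,0],[0.6,0,0,0,0]]'
```

```text
clock: 9.87
tcp_pos: [0.5189, 0.3782, 0.0765]
orientation: [0.0, -0.435, 0.901, 0.0]
wrist_force: [-2.4, -0.9, 1.9]
finger_gap: 0.0493
grip_force: 22.9
clock: 10.12
tcp_pos: [0.5189, 0.3781, 0.0726]
orientation: [0.0, -0.435, 0.901, -0.0]
wrist_force: [-1.8, -1.9, 5.3]
finger_gap: 0.0494
grip_force: 23.4
```

```bash
python3 -m jog '[[0.6,0,0,0.001,0],[0.6,0,0,0.001,0],[0.6,0,0,0,0]]'; python3 - <<'E'
from h import *
s=env.read_camera("side"); st=env.get_state(); print(st["tcp_pos"],st["wrist_force"],st["ft_torque"])
cv2.imwrite("pics/side4.png",s["img"][:,:,::-1])
b=cv2.imread("pics/side4.png")[275:395,195:355]
cv2.imwrite("pics/z8.png",cv2.resize(b,None,fx=5,fy=5,interpolation=2))
E
```

```text
clock: 10.37
tcp_pos: [0.5187, 0.378, 0.0704]
orientation: [-0.0, -0.435, 0.901, -0.0]
wrist_force: [-2.4, -1.7, 4.6]
finger_gap: 0.0496
grip_force: 23.5
[0.51878813 0.37804255 0.0704345 ] [-1.96238413 -1.47730421  4.37421634] [-0.22924077  0.31444906 -0.03093662]
```

View pics/z8.png

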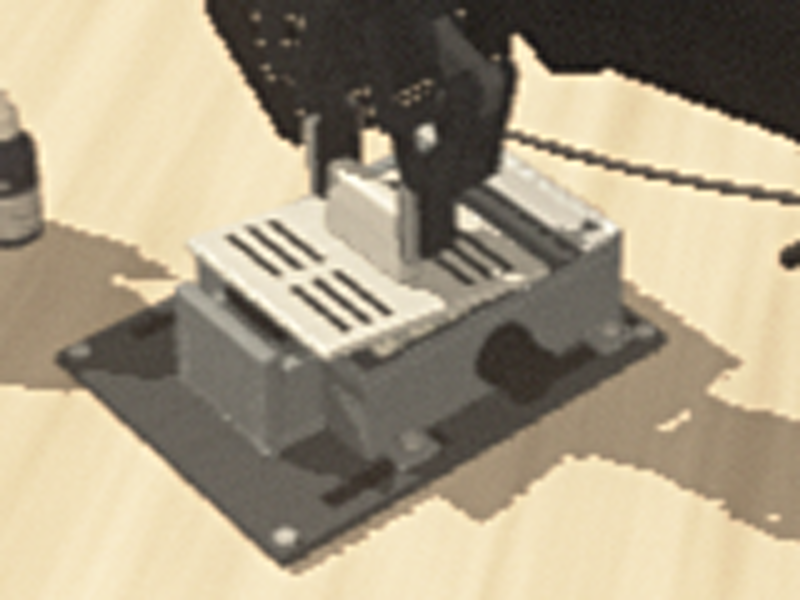

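The cover is tilted with its lip end down inside the tray, about 15 mm short of the lip, and its latch end resting on the bracket. Now I slide it under the lip (+tool x).

```bash
python3 -m jog '[[0.6,0.003,0,0,0],[0.6,0.003,0,0,0],[0.6,0.003,0,0,0],[0.6,0.001,0,0,0],[0.6,0,0,0,0]]'; python3 -m jog '[[0.6,0.002,0,0,0],[0.6,0.001,0,0,0],[0.6,0,0,0,0]]'
```

```text
clock: 10.83
tcp_pos: [0.5124, 0.37, 0.0699]
orientation: [-0.0, -0.435, 0.901, -0.0]
wrist_force: [1.2, -0.6, -0.8]
finger_gap: 0.0496
grip_force: 23.0
clock: 11.08
tcp_pos: [0.5104, 0.3676, 0.0699]
orientation: [-0.0, -0.435, 0.901, -0.0]
wrist_force: [0.3, -1.3, -1.1]
finger_gap: 0.0496
grip_force: 22.9
```

```bash
python3 -m jog '[[0.6,0.001,0,0,0],[0.6,0.001,0,0,0],[0.6,0.001,0,0,0],[0.6,0,0,0,0]]'; python3 -m jog '[[0.6,0.001,0,0,0],[0.6,0.001,0,0,0],[0.6,0,0,0,0]]'
```

```text
clock: 11.42
tcp_pos: [0.5087, 0.3654, 0.0702]
orientation: [-0.0, -0.435, 0.901, -0.0]
wrist_force: [1.5, 0.8, -2.1]
finger_gap: 0.0495
grip_force: 22.8
clock: 11.67
tcp_pos: [0.5075, 0.364, 0.0703]
orientation: [-0.0, -0.435, 0.901, -0.0]
wrist_force: [0.8, -0.1, -1.7]
finger_gap: 0.0493
grip_force: 22.8
```

```bash
python3 -m jog '[[0.6,0.001,0,0,0],[0.6,0.001,0,0,0],[0.6,0,0,0,0]]'; python3 -m jog '[[0.6,0.001,0,0,0],[0.6,0.001,0,0,0],[0.6,0,0,0,0]]'
```

```text
clock: 11.92
tcp_pos: [0.5063, 0.3624, 0.0704]
orientation: [0.0, -0.435, 0.901, -0.0]
wrist_force: [0.7, -1.3, -3.1]
finger_gap: 0.0493
grip_force: 22.8
clock: 12.17
tcp_pos: [0.505, 0.3609, 0.0703]
orientation: [-0.0, -0.435, 0.901, -0.0]
wrist_force: [1.1, -0.3, -1.8]
finger_gap: 0.0496
grip_force: 22.8
```

```bash
python3 -m jog '[[0.6,0.001,0,0,0],[0.6,0.001,0,0,0],[0.6,0,0,0,0]]'; python3 -m jog '[[0.6,0.001,0,0,0],[0.6,0.001,0,0,0],[0.6,0,0,0,0]]'
```

```text
clock: 12.42
tcp_pos: [0.504, 0.3595, 0.0704]
orientation: [0.0, -0.435, 0.901, 0.0]
wrist_force: [1.5, 1.0, -2.4]
finger_gap: 0.0495
grip_force: 22.8
clock: 12.67
tcp_pos: [0.5038, 0.3591, 0.0711]
orientation: [0.002, -0.435, 0.901, 0.001]
wrist_force: [2.7, 3.9, -2.2]
finger_gap: 0.0495
grip_force: 22.8
```

It stopped, with about 5 N along the slide and at the distance where the end wall should be. Now I lower the latch end, easing the hand back as the rib comes upright.

```bash
python3 -m jog '[[0.6,-0.001,0,0.001,0],[0.6,-0.001,0,0.001,0],[0.6,-0.0005,0,0.001,0],[0.6,0,0,0,0]]'; python3 -m jog '[[0.6,-0.0005,0,0.001,0],[0.6,-0.0005,0,0.001,0],[0.6,0,0,0,0]]'
```

```text
clock: 13.0
tcp_pos: [0.5043, 0.3598, 0.0675]
orientation: [0.0, -0.435, 0.901, -0.0]
wrist_force: [1.5, 0.9, 2.8]
finger_gap: 0.0496
grip_force: 23.3
clock: 13.25
tcp_pos: [0.505, 0.3606, 0.0659]
orientation: [0.0, -0.435, 0.901, -0.0]
wrist_force: [0.9, 1.1, 4.0]
finger_gap: 0.0496
grip_force: 23.7
```

```bash
python3 -m jog '[[0.6,-0.0005,0,0.001,0],[0.6,-0.0005,0,0.001,0],[0.6,0,0,0,0]]'; python3 -m jog '[[0.6,-0.0005,0,0.001,0],[0.6,-0.0005,0,0.001,0],[0.6,0,0,0,0]]'
```

```text
clock: 13.5
tcp_pos: [0.5056, 0.3614, 0.0644]
orientation: [0.0, -0.435, 0.901, -0.0]
wrist_force: [-0.6, 0.3, 6.7]
finger_gap: 0.0495
grip_force: 24.1
clock: 13.75
tcp_pos: [0.5064, 0.3624, 0.0622]
orientation: [0.001, -0.435, 0.901, 0.0]
wrist_force: [0.6, 1.2, 6.5]
finger_gap: 0.0493
grip_force: 24.0
```

```bash
python3 -m jog '[[0.6,-0.0005,0,0.001,0],[0.6,0,0,0,0]]'; python3 -m jog '[[0.6,0,0,0.001,0],[0.6,0,0,0.001,0],[0.6,0,0,0,0]]'
```

```text
clock: 13.92
tcp_pos: [0.5068, 0.3628, 0.0611]
orientation: [0.001, -0.435, 0.901, 0.0]
wrist_force: [-0.6, 2.4, 6.1]
finger_gap: 0.0495
grip_force: 24.0
clock: 14.17
tcp_pos: [0.5067, 0.3628, 0.0603]
orientation: [0.001, -0.435, 0.901, 0.0]
wrist_force: [-1.4, 0.0, 12.3]
finger_gap: 0.0494
grip_force: 24.7
```

```bash
python3 -m jog '[[-0.3,0,0,0,0],[-0.5,0,0,0,0],[-0.5,0,0,0,0],[-0.5,0,0,-0.01,0],[-0.5,0,0,-0.03,0]]'; python3 -m jog '[[-0.5,0,0,-0.03,0],[1,0,0,-0.01,0],[1,0,0,0,0],[1,0,0,0,0],[1,0,0,0,0]]'; python3 - <<'E'
from h import *
s=env.read_camera("side");print(env.get_state()["tcp_pos"]); cv2.imwrite("pics/side5.png",s["img"][:,:,::-1])
# expected pixel of plate corners if flat at ledge vs bright-plate mask extremes
th=np.radians(51.6);hx=np.array([np.cos(th),np.sin(th)]);hy=np.array([-hx[1],hx[0]]); t=np.array([.5067,.3628])
for a,b in ((55,-45),(55,45),(-43,45)): print((a,b),proj(s,[*(t+a*1e-3*hx+b*1e-3*hy),.041]).round(1), "if up 10:",proj(s,[*(t+a*1e-3*hx+b*1e-3*hy),.051]).round(1))
im=s["img"].astype(int)[295:365,225:335]; m=((im[...,0]-im[...,2]<28)&(im.sum(2)>380)).astype(np.uint8)
m=cv2.morphologyEx(m,cv2.MORPH_OPEN,np.ones((3,3))); ys,xs=np.where(m); print("mask",xs.min()+225,xs.max()+225,ys.max()+295,xs[ys.argmax()]+225, ys[xs.argmin()]+295)
print("\n".join("".join(".#"[v] for v in r) for r in m[::2]))
E
```

```text
clock: 14.58
tcp_pos: [0.503, 0.3605, 0.0939]
orientation: [-0.005, -0.435, 0.901, -0.0]
wrist_force: [0.4, -1.0, -0.4]
finger_gap: 0.0638
grip_force: 0.0
clock: 15.0
tcp_pos: [0.5055, 0.3621, 0.1369]
orientation: [-0.001, -0.435, 0.901, -0.0]
wrist_force: [-0.1, -0.4, -0.6]
finger_gap: 0.0157
grip_force: 0.0
[0.50532201 0.36196038 0.13645903]
(55, -45) [243.2 324.6] if up 10: [243.  320.5]
(55, 45) [271.6 347.3] if up 10: [271.5 343.1]
(-43, 45) [310.9 325.9] if up 10: [311.  321.8]
mask 231 317 351 265 332
..............................................................................................................
..............................................................................................................
..............................................................................................................
..............................................................................................................
..........................................................####................................................
...............................
[... 2598 characters left out ...]
..................................
..............................................................................................................
..............................................................................................................
..............................................................................................................
..............................................................................................................
..............................................................................................................
..............................................................................................................
```

```bash
python3 -m jog '[[1,-0.0375,0,0,0],[1,0,0,0.03,0],[1,0,0,0.03,0],[1,0,0,0.008,0],[1,0,0,0,0]]'; python3 -m jog '[[1,0,0,0,0],[1,0,0,0.002,0],[1,0,0,0.002,0],[1,0,0,0,0]]'
```

```text
clock: 15.47
tcp_pos: [0.5263, 0.39, 0.0654]
orientation: [-0.005, -0.435, 0.901, -0.0]
wrist_force: [-0.7, -0.1, -0.1]
finger_gap: -0.0001
grip_force: 0.0
clock: 15.8
tcp_pos: [0.5304, 0.3922, 0.0676]
orientation: [0.001, -0.435, 0.901, 0.0]
wrist_force: [0.5, 0.2, -0.1]
finger_gap: -0.0001
grip_force: 0.0
```

```bash
python3 -m jog '[[1,0,0,0.003,0],[1,0,0,0.003,0],[1,0,0,0.002,0],[1,0,0,0,0],[1,0,0,0,0]]'; python3 -m jog '[[1,0,0,0.001,0],[1,0,0,0.001,0],[1,0,0,0.001,0],[1,0,0,0,0]]'
```

```text
clock: 16.22
tcp_pos: [0.5296, 0.3918, 0.0581]
orientation: [-0.0, -0.435, 0.901, 0.0]
wrist_force: [-0.4, 0.9, 0.5]
finger_gap: -0.0005
grip_force: 0.0
clock: 16.55
tcp_pos: [0.5296, 0.3919, 0.055]
orientation: [-0.0, -0.435, 0.901, -0.0]
wrist_force: [-0.2, 0.4, -0.2]
finger_gap: 0.0002
grip_force: 0.0
```

```bash
python3 -m jog '[[1,0,0,0.001,0],[1,0,0,0.001,0],[1,0,0,0.001,0],[1,0,0,0,0]]'; python3 -m jog '[[1,0,0,0.001,0],[1,0,0,0,0]]'
```

```text
clock: 16.88
tcp_pos: [0.5297, 0.3919, 0.0522]
orientation: [0.0, -0.435, 0.901, 0.0]
wrist_force: [0.2, 0.4, -0.2]
finger_gap: -0.0003
grip_force: 0.0
clock: 17.05
tcp_pos: [0.5298, 0.392, 0.0521]
orientation: [0.0, -0.435, 0.901, 0.0]
wrist_force: [-0.6, -0.1, 5.0]
finger_gap: 0.0002
grip_force: 2.2
```

```bash
python3 -m jog '[[1,0,0,0.001,0],[1,0,0,0,0]]'; python3 -m jog '[[1,0,0,0.001,0],[1,0,0,0.0005,0],[1,0,0,0,0]]'
```

```text
clock: 17.22
tcp_pos: [0.5298, 0.392, 0.052]
orientation: [0.001, -0.435, 0.901, -0.0]
wrist_force: [-2.5, -1.9, 10.4]
finger_gap: -0.0002
grip_force: 5.0
clock: 17.47
tcp_pos: [0.5298, 0.392, 0.052]
orientation: [0.001, -0.435, 0.901, -0.0]
wrist_force: [-6.1, -4.1, 17.8]
finger_gap: -0.0002
grip_force: 8.8
```

```bash
python3 -m jog '[[1,0,0,-0.01,0],[1,0,0,-0.03,0],[1,0,0,-0.04,0],[1,0,0,-0.04,0],[1,0,0,0,0]]'; python3 -m jog '[[1,0,0,0,0],[1,0,0,0,0],[1,0,0,0,0]]'; python3 - <<'E'
from workcell import env
print(env.hand_in())
E
```

```text
clock: 17.88
tcp_pos: [0.5335, 0.3941, 0.1783]
orientation: [0.007, -0.435, 0.901, 0.0]
wrist_force: [2.8, 1.5, 1.1]
finger_gap: 0.0
grip_force: 0.0
clock: 18.13
tcp_pos: [0.5289, 0.3914, 0.1671]
orientation: [-0.001, -0.435, 0.901, -0.0]
wrist_force: [-0.6, -0.2, -0.4]
finger_gap: 0.0004
grip_force: 0.0
the job is handed in; nothing more can be done
None
```

I handed the job in at about 18 s: the cover is under the lip and, by touch, lies flat and appears latched (an 18 N press near the latch end met a firm stop at flat height), but I took no final picture and the hand-in gave no verdict.

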